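Stand the leaning binder up and close the row

TASK

One binder in the desk rack has slumped over onto the rack's sliding end. Without grasping or lifting anything, push the top of the binder back until it stands upright on its own and let go of it, leaving the sliding end where it is meanwhile. Then push the sliding end along by its outer tab until the row is closed up, with the three binders upright, in line and no gaps between them or at the ends; leave the other things on the desk alone.

Things in the scene. Friction and masses are not known exactly. Their poses are not given: they have to be found in the camera images.
- rack: Fixed wooden desk rack: board 200 (x) by 440 (y) by 12 mm thick, non-slip rubber lining; origin at the centre of its underside, y along the row. Fixed end wall at the +y end, 150 mm above the board, inner face at rack y = +190 mm. From there towards -y: binder_a, binder_b, a gap, binder_c leaning onto the sliding end.
- binder_a: Black ring binder, rigid, 185 mm deep (x), 50 mm thick (y), 220 mm tall (z), about 0.5 kg. Origin: centre of its underside; spine with label faces -x. Stands upright next to the fixed end wall.
- binder_b: Black ring binder, rigid, 185 mm deep (x), 60 mm thick (y), 220 mm tall (z), about 0.5 kg. Origin: centre of its underside; spine with label faces -x. Stands upright next to binder_a.
- binder_c: Black ring binder, rigid, 185 mm deep (x), 50 mm thick (y), 220 mm tall (z), about 0.5 kg. Origin: centre of its underside; spine with label faces -x. The leaning one: tilted 0.4 to 0.6 rad (roll, positive) about x on its lower -y edge, top out to -y, its -y face on the sliding end's top edge. It tips about that lower edge; below about 0.2 rad it drops upright by itself.
- sliding_end (a joint): Travel of the sliding end along rack +y (m), larger is further in, range 0 to 0.13. Starts at 0 to 0.012; the row is closed (50+60+50 mm of binders) at 0.0965. It slides stiffly (3 N, some 10 N with a binder before it) and stays where it is left.
- end_face (a point): Point on the inner (+y) face of the sliding end, mid-width, 50 mm above the board. The sliding end is a grey upright plate 160 mm wide (x), 12 mm thick, its top 110 mm above the board; a flat foot 6 mm high runs outward (-y) from it along the board.
- end_tab (a point): Centre of the top of the outer tab: a small upright plate 60 mm wide (x), 12 mm thick (y), 45 mm tall above the foot, at the outer end of the foot, 118 mm to -y of the inner face; its top is 51 mm above the board. Push on its outer (-y) face, 6 mm from this point, towards rack +y.
- mug: White mug, 80 mm across, 95 mm tall, loose on the desk. Origin at the centre of its underside. Leave it alone.
- stapler: Black desk stapler, 45 by 150 mm (its long side along its y), 50 mm tall, loose on the desk. Origin at the centre of its underside. Leave it alone.
- pen_cup: Dark metal pen cup, 76 mm across, 100 mm tall, pens up to 150 mm, loose on the desk. Origin at the centre of its underside. Leave it alone.
There are look-alikes about, which are no part of the job. Leave any purple look-alike of the binder_a alone. Leave any yellow look-alike of the binder_b alone.

How it is judged:
On the way, in this order (a step that is already met when the one before it is completed fails the run):
1. the leaning binder stands upright by itself, untouched, and the sliding end has not been moved (angle between binder_c's own z axis and vertical below 0.06 rad and contact force between each of the arm, the fingers and binder_c below 0.3 N and distance of end_face from where it was at the start of the episode below 0.012 m), for 0.2 s.
2. the sliding end has closed up the row (y of binder_c in the frame of binder_b above -0.061 m and y of binder_b in the frame of binder_a above -0.061 m and y of binder_a in the frame of rack above 0.159 m and y of end_face in the frame of binder_c above -0.031 m and angle between each of binder_a, binder_b, binder_c's own z axis and vertical below 0.06 rad), for 0.2 s.
At the end, for the whole second after the job is handed in: The three binders stand upright (within 0.06 rad) and at rest on the rack's board, no more than 35 mm off its middle line, with gaps of at most about 6 mm between neighbours, at the fixed end wall and at the sliding end (all of step 2 and x of binder_a in the frame of rack between -0.035 and 0.035 m and x of binder_b in the frame of rack between -0.035 and 0.035 m and x of binder_c in the frame of rack between -0.035 and 0.035 m and height (world z) of each of binder_a, binder_b, binder_c below 0.02 m and linear speed of each of binder_a, binder_b, binder_c below 0.02 m/s); the robot touches nothing.
It fails at once if a binder is lifted (height (world z) of any of binder_a, binder_b, binder_c above 0.045 m).
It fails at once if a binder is knocked over (angle between binder_c's own z axis and vertical above 0.9 rad or angle between any of binder_a, binder_b's own z axis and vertical above 0.3 rad).
It fails at once if the mug, stapler or pen cup is moved (distance of any of mug, stapler, pen_cup from where it was at the start of the episode above 0.02 m).
It also fails if it takes over 54 s, if anything falls off the work surface, if the arm or the gripper's body presses on something with over 40 N, if the wrist force passes 120 N, or if a joint passes its speed limit or range.

ROBOT

A 6-joint arm with a two-finger parallel gripper is mounted at the origin on the work surface. World frame = base frame: x ahead of the robot, y to its left, z up, the work surface at z = 0. Lengths are in m, angles in rad, forces in N, time in s.
With the tool pointing down it reaches from about 0.325 to 0.775 m from the base axis. Payload 9.3 kg.
Tool frame: the origin (TCP) lies midway between the tips of the shut fingers; the grasp point (between the pads) lies 19 mm behind it; z points along the fingers, y is the line along which they close (so a half turn about z gives the same grasp; the last joint's range is limited). The gripper opens to 85 mm and grips with 20 to 120 N. Pads are 22 mm wide; open, the fingers measure 114 mm over their backs; the gripper's body (76 mm by 85 mm) begins 54 mm behind the grasp point. The pads swing forward as they close: fully open they stand 13 mm farther back than shut.
Start: joints at [-1.292, 0.259, 0.021, 1.334, 0, 1.418], TCP at [0.23, -0.5, 0.192] pointing down, gripper open.
Joint ranges: [-3.04, 3.04], [-0.91, 1.82], [-1.04, 1.36], [-1.92, 1.95], [-1.52, 1.45], [-3.14, 3.14]. Speed limits (rad/s): [2.22, 2.22, 2.79, 3.14, 3.14, 3.14].

INTERFACE

Orientations are given as a unit quaternion [x, y, z, w].
In Python, from station import * gives the robot as it stands. The module is installed in compiled form; this text tells all that it offers.
- The arm moves only by the tool carry_out, never from a script. Its arguments are lists of equal length, an entry for each row: "grip": the opening, from 0 (shut) to 1 (fully open); "travel": the shift along the world's x, y, z each as a share of 0.04 m, from -1 to 1, a list of three; "turn": the turn about the world's z as a share of 4 degrees, from -1 to 1. In form: {"grip": [grip, ...], "travel": [[dx, dy, dz], ...], "turn": [turn, ...]}. A call has 1 to 8 rows; each row shifts and turns the commanded pose from where the row before left it; what a row does not reach is not made up. A row lasts 1/10 s, in which the tool goes at most 50 mm and 8.59 degrees, less where a joint would pass 70% of its speed; a pose out of reach is approached as far as the arm can. A call with a number of a shift or a turn outside -1 to 1 is refused whole. A call with a gripper value outside its range is refused whole. The fingers move at their own pace and stop on an object; "squeeze" is the grip in N (left out, the last holds). Time passes only in rows, so rows that do not move let the fingers close. It gives the time, the measured TCP pose, the force, the opening and the grip force at its end, in the units of the state.
- state(): the state, without advancing time (a new reading comes with each control period).
- grab_frame(name): name is "scene" or "top" or "wrist"; returns the picture (420x560x3 uint8, red, green, blue); there is no depth.
- get_calibration(name): a dict with "fovy" (degrees; the focal length in pixels is half the picture's height over the tangent of half this angle, whatever the lens; pixels are square), "cx", "cy" (the principal point, pixels), "k1" (the pictures are not rectified: a ray, as slopes to the right and down, at radius r is drawn at 1 + k1 r^2 times it, then the intrinsics apply), "R" (3x3) and "t" (3): a world point X has camera coordinates R X + t. Camera axes: x right, y down, z forward; pixel columns grow to the right and rows downward; lengths in m; the calibration is good to about 2 mm. A picture is of the moment at which its call begins: read the wrist's pose just before it. get_calibration takes no time and is no camera call; for the wrist camera it gives the pose at the moment of the call.
- job_done(): hands the job in; it is judged then, once.
The state is a dict: "time": time; "joint_pos": joint angles; "joint_velocities": joint speeds; "joint_torque": joint torques, N m; "tcp_pos": TCP position; "tool_rot": TCP orientation; "ft_force": force on the tool from outside, world axes, zero at the start; "moment": the same for the moment, N m; "gripper_width": finger opening in m; "finger_force": force on a finger pad.
Only numpy, scipy, OpenCV 4.12 (cv2) and the standard library are available. Lean on these libraries where they do the work, as an engineer would, in place of code of your own. Each camera call takes 0.05 s, during which the arm holds its last target. There are 200 camera calls.

## Working session

There is one attempt and no reset: what is moved stays moved. The work goes in short steps, Python scripts to look and compute and a tool call to move; the robot and the scene stay as the last step left them, time stands still between calls to the robot, and variables do not carry over. Pictures are saved under pics/ and viewed, at most 10 in all, crops included, and the job is handed in when it is done.

Besides the shell and the picture viewer there is one more tool, called after "Emit:" by a JSON object that holds its "op" and its "data". carry_out: Moves the arm, as the interface text tells. Its arguments: {"type":"object","properties":{"grip":{"type":"array"},"travel":{"type":"array"},"turn":{"type":"array"},"squeeze":{"type":"number"}},"required":["grip","travel","turn"]}

```bash
mkdir -p pics; cat > h.py <<'E'
from station import *
import numpy as np, cv2
def ray(c,u,v):
    f=210/np.tan(np.radians(c["fovy"])/2)
    x,y=(u-c["cx"])/f,(v-c["cy"])/f
    a,b=x,y
    for _ in range(20):
        s=1+c["k1"]*(a*a+b*b); a,b=x/s,y/s
    R=np.array(c["R"]);t=np.array(c["t"])
    return -R.T@t, R.T@np.array([a,b,1.])
def onz(c,u,v,z):
    o,d=ray(c,u,v); return o+d*(z-o[2])/d[2]
def proj(c,X):
    p=np.array(c["R"])@np.array(X)+np.array(c["t"]); a,b=p[:2]/p[2]
    f=210/np.tan(np.radians(c["fovy"])/2); s=1+c["k1"]*(a*a+b*b)
    return np.round([c["cx"]+f*a*s,c["cy"]+f*b*s],1)
def shot(n,f):
    im=grab_frame(n); cv2.imwrite("pics/"+f,im[:,:,::-1]); return im
E
python3 - <<'E'
from h import *
for n in("scene","top"): 
    shot(n,n+"0.png"); c=get_calibration(n); print(n,-np.array(c["R"]).T@c["t"],c["fovy"],c["k1"])
s=state(); print(s["time"],s["tcp_pos"],s["tool_rot"],s["ft_force"],s["gripper_width"])
E
```

```text
scene [0.09395686 0.38869719 1.73305525] 42.73488619634685 -0.03938961012653773
top [ 0.16990956 -0.02485827  1.45341409] 50.362471811021905 -0.08523422072359876
0.1 [ 0.23008082 -0.49923868  0.19121276] [ 9.76784308e-01  2.14224282e-01 -4.90118363e-05 -6.08371801e-04] [ 0.39100487 -0.62728135 -0.17765958] 0.08584115213394644
```

View pics/scene0.png

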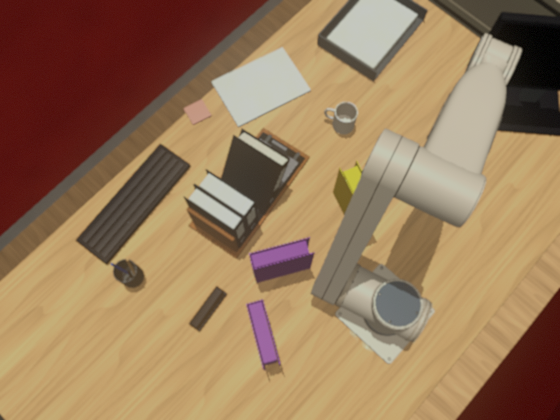

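View pics/top0.png

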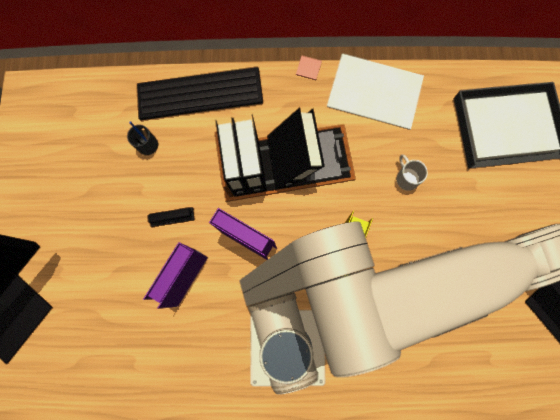

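```bash
python3 - <<'E'
from h import *
c=get_calibration("top")
for X in ([0,0,0],[.5,0,0],[.5,.3,0],[.23,-.5,.19]): print(X,proj(c,X),proj(get_calibration("scene"),X))
im=cv2.imread("pics/top0.png")
cv2.imwrite("pics/top0c.png",cv2.resize(im[90:215,200:375],None,fx=4.5,fy=4.5,interpolation=cv2.INTER_CUBIC))
im=cv2.imread("pics/scene0.png")
cv2.imwrite("pics/sc0c.png",cv2.resize(im[120:260,175:315],None,fx=4.2,fy=4.2,interpolation=cv2.INTER_CUBIC))
E
```

```text
[0, 0, 0] [286.9 347.1] [384.2 311.8]
[0.5, 0, 0] [285.2 191.9] [271.6 210.2]
[0.5, 0.3, 0] [195.8 193.2] [208.4 273.5]
[0.23, -0.5, 0.19] [461.6 267.7] [441.1 138.2]
```

View pics/top0c.png

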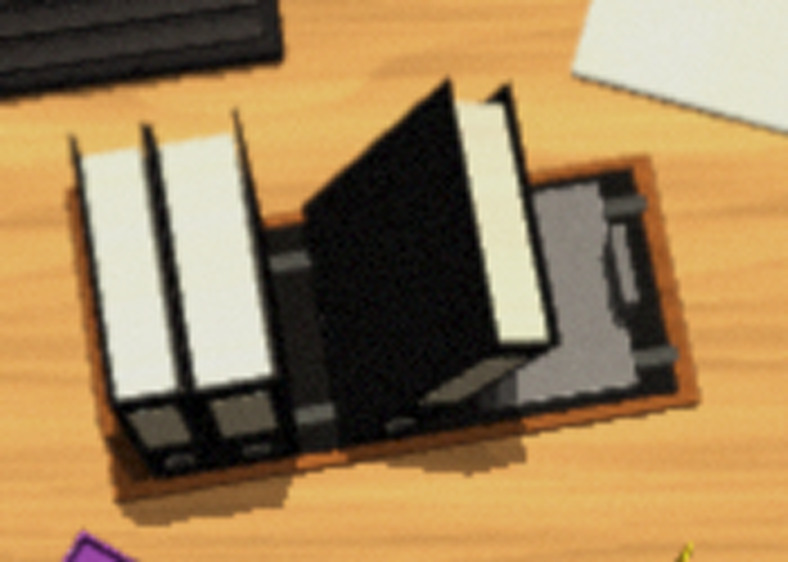

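View pics/sc0c.png

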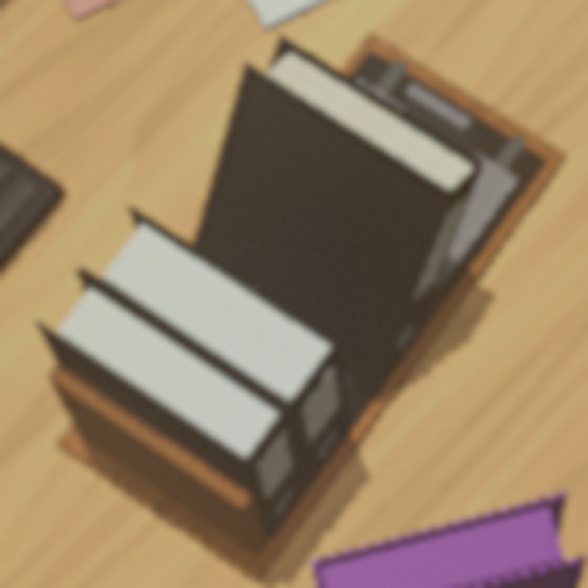

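```bash
cat >> h.py <<'E'
def tri(p,q):
    o1,d1=ray(get_calibration("top"),*p);o2,d2=ray(get_calibration("scene"),*q)
    d1/=np.linalg.norm(d1);d2/=np.linalg.norm(d2)
    s=np.linalg.lstsq(np.c_[d1,-d2],o2-o1,rcond=None)[0]
    a,b=o1+s[0]*d1,o2+s[1]*d2
    return (a+b)/2,np.linalg.norm(a-b)
E
python3 - <<'E'
from h import *
c=get_calibration("top");s=get_calibration("scene")
T=lambda u,v:(200+(u-2)/4.5,90+(v-2)/4.5)
S=lambda u,v:(175+(u-2)/4.2,120+(v-2)/4.2)
for n,p,z in(("-y+x",(652,157),.012),("-y-x",(698,403),.012),("+y-x",(118,500),.006),("tab far",(622,225),.063),("tab near",(635,303),.063)): print(n,onz(c,*T(*p),z).round(4))
for n,p,z in(("-y+x",(372,38),.012),("-y-x",(562,155),.012),("+y+x",(60,440),.006),("tab far",(410,85),.063),("tab near",(470,125),.063)): print("sc",n,onz(s,*S(*p),z).round(4))
for n,p,q in(("c +y far",(450,80),(250,68)),("c -y far",(508,87),(285,42)),("b far -y",(236,112),(137,212)),("b/a",(146,127),(83,272)),("a +y far",(72,138),(42,325)),("b near -y page",(270,378),(332,345))): print(n,tri(T(*p),S(*q)))
E
```

```text
-y+x [ 0.7308 -0.2053  0.012 ]
-y-x [ 0.5375 -0.2318  0.012 ]
+y-x [0.4718 0.1976 0.006 ]
tab far [ 0.6587 -0.175   0.063 ]
tab near [ 0.5994 -0.1822  0.063 ]
sc -y+x [ 0.7285 -0.1967  0.012 ]
sc -y-x [ 0.5397 -0.2276  0.012 ]
sc +y+x [0.6662 0.2281 0.006 ]
sc tab far [ 0.658  -0.1701  0.063 ]
sc tab near [ 0.5983 -0.1777  0.063 ]
c +y far (array([ 0.70532448, -0.04868673,  0.21430511]), np.float64(0.004993684198386972))
c -y far (array([ 0.70902077, -0.08785805,  0.19391079]), np.float64(0.00406282669175817))
b far -y (array([0.68014983, 0.09133999, 0.22550925]), np.float64(0.0060297111520361355))
b/a (array([0.67373172, 0.15018907, 0.22388852]), np.float64(0.002106615450662899))
a +y far (array([0.66577318, 0.19825938, 0.22591739]), np.float64(0.0031610161795562466))
b near -y page (array([0.50328508, 0.06844177, 0.22742596]), np.float64(0.0008116399001011724))
```

Candidates: black leaning binder in the rack (top 310,140; scene 255,165), purple binders (top 242,233 and 176,275) and a yellow one (top 358,222). By the description, I choose the black one in the rack, and the crops confirm it leans on the grey sliding end, whose tab is at about (339,149) in the top picture.

Rack: centre about (0.6015, -0.001), yaw 0.153. The binder's top edge is at rack y -0.102, z 0.194, with tilt about 0.6.

Emit:
{"op": "carry_out", "data": {"grip": [0,0,0,0,0,0,0,0], "travel": [[0,0,0.9],[0,0,0.9],[0,0,0.9],[0.9,0.72,0],[0.9,0.72,0],[0.9,0.72,0],[0.9,0.72,0],[0.9,0.72,0]], "turn": [0,0,0,-1,-1,-1,-1,0]}}

```text
time: 0.9
tcp_pos: [0.4113, -0.3541, 0.2996]
tool_rot: [0.997, 0.075, -0.0, -0.0]
ft_force: [-0.4, -1.5, -1.0]
gripper_width: -0.0006
finger_force: 0.0
```

Emit:
{"op": "carry_out", "data": {"grip": [0,0,0,0,0,0,0,0], "travel": [[0.9,0.72,0],[0.9,0.72,0],[0.9,0.72,0],[0.9,0.72,0],[0.9,0.72,0],[0.9,0.72,0],[0,0,0],[0,0,0]], "turn": [0,0,0,0,0,0,0,0]}}

```text
time: 1.7
tcp_pos: [0.6268, -0.1817, 0.2985]
tool_rot: [0.997, 0.077, -0.001, -0.0]
ft_force: [-0.4, -0.3, -0.1]
gripper_width: 0.0004
finger_force: 0.0
```

Emit:
{"op": "carry_out", "data": {"grip": [0,0,0,0,0,0,0,0], "travel": [[0,0,-0.85],[0,0,-0.85],[0,0,-0.85],[0,0,-0.75],[-0.09,0.6,0],[-0.09,0.6,0],[0,0,0],[0,0,0]], "turn": [0,0,0,0,0,0,0,0]}}

```text
time: 2.5
tcp_pos: [0.6184, -0.1354, 0.1684]
tool_rot: [0.997, 0.076, 0.0, 0.0]
ft_force: [0.1, 0.0, -0.9]
gripper_width: -0.0002
finger_force: 0.0
```

```bash
python3 - <<'E'
from h import *
a=shot("top","t1.png");b=shot("scene","s1.png")
cv2.imwrite("pics/c1.png",np.hstack([cv2.resize(x,(400,400),interpolation=cv2.INTER_CUBIC) for x in(a[80:220,210:350,::-1],b[100:240,190:330,::-1])]))
E
```

```text
(no output)
```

View pics/c1.png

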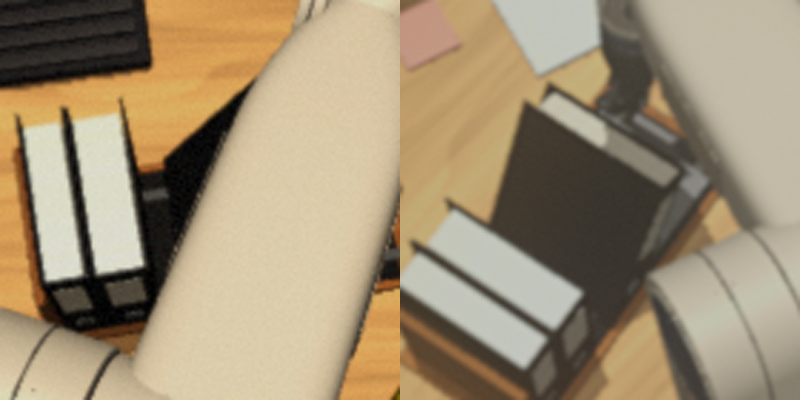

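The gripper is behind the top edge of the leaning binder (scene crop, 630,80), with clear space before contact. Pushing slowly now.

Emit:
{"op": "carry_out", "data": {"grip": [0,0,0,0,0,0,0,0], "travel": [[-0.04,0.25,0],[-0.04,0.25,0],[-0.04,0.25,0.06],[-0.04,0.25,0.08],[-0.04,0.25,0.08],[-0.04,0.25,0.08],[-0.04,0.25,0.08],[0,0,0]], "turn": [0,0,0,0,0,0,0,0]}}

```text
time: 3.4
tcp_pos: [0.6079, -0.0633, 0.1846]
tool_rot: [0.997, 0.077, 0.001, 0.0]
ft_force: [-0.9, -2.3, 6.1]
gripper_width: 0.0003
finger_force: 3.3
```

Emit:
{"op": "carry_out", "data": {"grip": [0,0,0,0,0], "travel": [[0,0,0.15],[0,0,0.1],[-0.03,0.2,0.05],[-0.03,0.2,0.05],[0,0,0]], "turn": [0,0,0,0,0]}}

```text
time: 3.9
tcp_pos: [0.6052, -0.0476, 0.1972]
tool_rot: [0.997, 0.077, 0.0, -0.0]
ft_force: [-0.1, 0.6, -0.7]
gripper_width: 0.0002
finger_force: 0.0
```

```bash
python3 - <<'E'
from h import *
b=shot("scene","s2.png"); print(state()["ft_force"])
cv2.imwrite("pics/c2.png",cv2.resize(b[100:260,170:330,::-1],(560,560),interpolation=cv2.INTER_CUBIC))
E
```

```text
[-0.67961347 -0.35321116 -0.73748919]
```

View pics/c2.png

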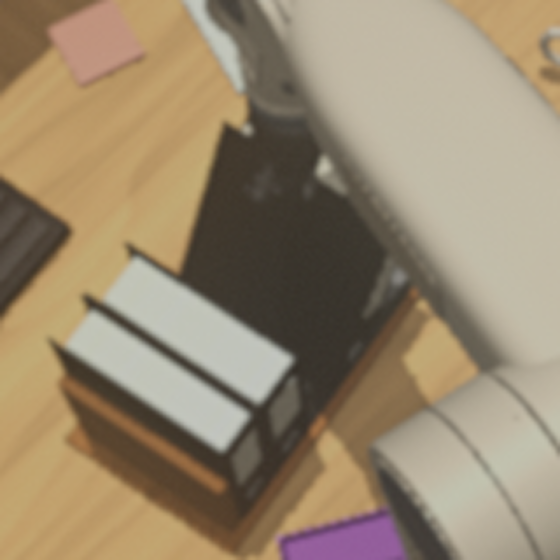

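```bash
cat >> h.py <<'E'
def rk(x,y,z):
    a=.153; return np.array([.6015+np.cos(a)*x-np.sin(a)*y,-.001+np.sin(a)*x+np.cos(a)*y,z])
def bc(x,y,z,th,p=.018):  # binder c point, y measured from its -y face
    return rk(x,p+y*np.cos(th)-z*np.sin(th),.012+y*np.sin(th)+z*np.cos(th))
E
python3 - <<'E'
from h import *
s=get_calibration("scene")
cr=lambda X:((proj(s,X)-[170,100])*3.5).round()
t=state()["tcp_pos"];print("tcp",cr(t),"+70",cr(t+[0,0,.07]))
for th in(.6,.5,.4,.3,.2):
    print(th,"far+y",cr(bc(.0925,.05,.22,th)),"far-y",cr(bc(.0925,0,.22,th)),"near+y",cr(bc(-.0925,.05,.22,th)),"near-y",cr(bc(-.0925,0,.22,th)))
E
```

```text
tcp [303. 202.] +70 [300. 169.]
0.6 far+y [226. 119.] far-y [255.  99.] near+y [398. 229.] near-y [424. 205.]
0.5 far+y [211. 133.] far-y [242. 108.] near+y [384. 244.] near-y [412. 217.]
0.4 far+y [195. 150.] far-y [228. 120.] near+y [369. 262.] near-y [400. 230.]
0.3 far+y [180. 168.] far-y [214. 134.] near+y [355. 281.] near-y [386. 244.]
0.2 far+y [164. 187.] far-y [199. 149.] near+y [339. 301.] near-y [372. 261.]
```

Emit:
{"op": "carry_out", "data": {"grip": [0,0,0,0,0,0,0,0], "travel": [[0,0,0.3],[0,0,0.5],[0,0,0.8],[0,0,0.8],[0.12,-0.8,0.5],[0.14,-0.9,0],[0.14,-0.9,0],[0.14,-0.9,0]], "turn": [0,0,0,0,0,0,0,0]}}

```text
time: 4.75
tcp_pos: [0.627, -0.1902, 0.314]
tool_rot: [0.997, 0.076, 0.0, 0.0]
ft_force: [0.5, -0.2, -0.2]
gripper_width: 0.0
finger_force: 0.0
```

```bash
python3 - <<'E'
from h import *
a=shot("top","t3.png");b=shot("scene","s3.png")
cv2.imwrite("pics/c3.png",np.hstack([cv2.resize(x,(400,400),interpolation=cv2.INTER_CUBIC) for x in(a[80:220,210:350,::-1],b[100:260,170:330,::-1])]))
E
```

```text
(no output)
```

View pics/c3.png

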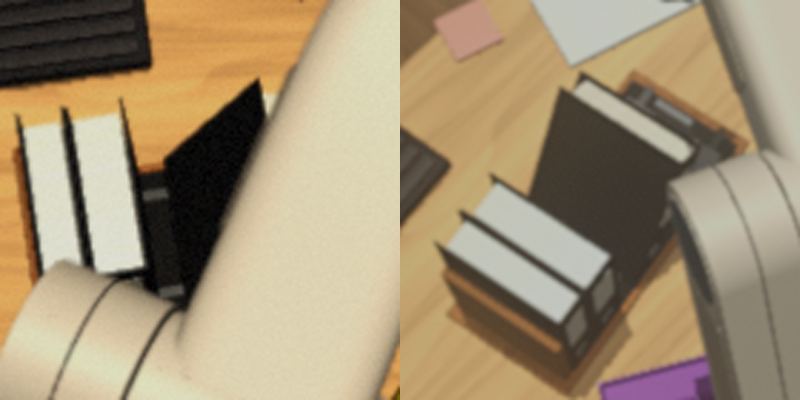

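```bash
cat >> h.py <<'E'
def far(im):
    # lit page block of binder c in the scene view: print area and extreme far (top-left) pixel
    hsv=cv2.cvtColor(im,cv2.COLOR_RGB2HSV); m=cv2.inRange(hsv,(0,0,120),(179,75,255)); m[:,:215]=0; m[:,300:]=0; m[:125]=0; m[200:]=0
    n,l,st,ce=cv2.connectedComponentsWithStats(m)
    return [(st[i].tolist(),ce[i].round(1).tolist()) for i in range(1,n) if st[i][4]>40]
E
python3 - <<'E'
from h import *
for f in("s3","s2","s1","scene0"): print(f,far(cv2.imread(f"pics/{f}.png")[:,:,::-1]))
s=get_calibration("scene")
for th in(.6,.5,.4,.3,.2,.1,0): print(th,proj(s,bc(.0,.025,.215,th)),proj(s,bc(.09,.025,.215,th)))
print(state()["joint_pos"])
E
```

```text
s3 [([239, 132, 48, 33, 436], [262.9, 147.8]), ([278, 165, 22, 35, 534], [291.2, 181.6]), ([215, 177, 35, 23, 413], [226.7, 191.6])]
s2 [([257, 125, 43, 60, 1382], [284.5, 145.0]), ([260, 144, 8, 11, 43], [263.3, 148.8]), ([215, 177, 35, 23, 413], [226.7, 191.6])]
s1 [([283, 125, 17, 26, 222], [294.0, 133.5]), ([238, 132, 48, 32, 388], [260.8, 147.2]), ([289, 159, 8, 10, 50], [292.5, 163.5]), ([215, 177, 35, 23, 413], [226.7, 191.6]), ([278, 185, 22, 15, 220], [290.5, 194.0])]
scene0 [([238, 132, 50, 33, 453], [262.7, 148.3]), ([282, 158, 16, 23, 133], [289.4, 168.2]), ([215, 177, 35, 23, 413], [226.7, 191.6])]
0.6 [262.4 147.6] [238.9 132.7]
0.5 [258.6 151.2] [235.  136.1]
0.4 [254.7 155.3] [231.  140.1]
0.3 [250.6 159.8] [226.8 144.5]
0.2 [246.4 164.8] [222.5 149.4]
0.1 [242.2 170.2] [218.3 154.6]
0 [238.1 175.9] [214.1 160.2]
[-4.26084828e-01  4.69360052e-01  6.46353645e-01  1.74886248e+00
 -8.78495106e-04  2.56714294e+00]
```

Emit:
{"op": "carry_out", "data": {"grip": [0,0,0,0,0,0,0,0], "travel": [[0,0,0],[0,0,0],[0,0,0],[0,0,0],[0,0,0],[0,0,0],[0,0,0],[0,0,0]], "turn": [1,1,1,1,1,1,1,1]}}

```text
time: 5.65
tcp_pos: [0.6268, -0.1883, 0.3137]
tool_rot: [0.937, 0.349, 0.0, 0.0]
ft_force: [-0.7, -0.4, -0.0]
gripper_width: 0.0001
finger_force: 0.0
```

Emit:
{"op": "carry_out", "data": {"grip": [0,0,0,0,0,0,0,0], "travel": [[0,0,0],[0,0,0],[0,0,0],[0,0,0],[0,0,0],[0,0,0],[0,0,0],[0,0,0]], "turn": [1,1,1,1,1,1,1,1]}}

```text
time: 6.45
tcp_pos: [0.6268, -0.1882, 0.3137]
tool_rot: [0.804, 0.594, 0.0, 0.0]
ft_force: [-0.5, 0.4, -0.0]
gripper_width: -0.0002
finger_force: 0.0
```

Emit:
{"op": "carry_out", "data": {"grip": [0,0,0,0,0,0,0,0], "travel": [[0,0,0],[0,0,0],[0,0,-0.6],[0,0,-0.8],[0,0,-0.8],[0,0,-0.8],[0,0,-0.7],[0,0,0]], "turn": [1,1,1,1,1,1,0.5,0]}}

```text
time: 7.25
tcp_pos: [0.6252, -0.1876, 0.1618]
tool_rot: [0.651, 0.759, -0.001, -0.003]
ft_force: [0.2, -0.6, 0.9]
gripper_width: 0.0001
finger_force: 0.0
```

Emit:
{"op": "carry_out", "data": {"grip": [0,0,0,0,0,0], "travel": [[-0.08,0.5,0],[-0.08,0.5,0],[-0.08,0.5,0],[-0.04,0.25,0],[0,0,0],[0,0,0]], "turn": [0,0,0,0,0,0]}}

```text
time: 7.85
tcp_pos: [0.616, -0.1184, 0.1655]
tool_rot: [0.651, 0.759, 0.0, 0.0]
ft_force: [-0.1, 0.4, 0.3]
gripper_width: -0.0003
finger_force: 0.0
```

Emit:
{"op": "carry_out", "data": {"grip": [0,0,0,0], "travel": [[-0.03,0.2,0],[-0.03,0.2,0],[-0.03,0.2,0],[0,0,0]], "turn": [0,0,0,0]}}

```text
time: 8.25
tcp_pos: [0.6139, -0.0985, 0.1704]
tool_rot: [0.652, 0.758, -0.001, 0.006]
ft_force: [-4.8, -16.0, 29.6]
gripper_width: 0.0
finger_force: 16.6
```

```bash
python3 - <<'E'
from h import *
print(far(shot("scene","s4.png"))); print(state()["ft_force"],state()["moment"])
E
```

```text
[([271, 125, 29, 43, 652], [289.7, 139.3]), ([235, 134, 50, 33, 411], [258.7, 149.4]), ([284, 165, 8, 13, 65], [287.1, 171.0]), ([215, 177, 35, 23, 413], [226.7, 191.6])]
[ -6.04888329 -15.30322526  28.05509287] [-3.13260167  1.15852878  0.05523351]
```

The force direction shows the binder's edge sticking to the finger, so the finger has to follow the edge's arc. I'll ease upward first, then push along that arc.

Emit:
{"op": "carry_out", "data": {"grip": [0,0,0,0], "travel": [[0,0,0.15],[0,0,0.12],[0,0,0],[0,0,0]], "turn": [0,0,0,0]}}

```text
time: 8.7
tcp_pos: [0.612, -0.0945, 0.1751]
tool_rot: [0.651, 0.759, -0.0, -0.001]
ft_force: [-0.8, -0.6, -0.5]
gripper_width: -0.0001
finger_force: 0.0
```

```bash
python3 - <<'E'
from h import *
print(far(shot("scene","s5.png"))); print(state()["ft_force"],state()["tcp_pos"])
E
```

```text
[([271, 125, 29, 43, 656], [289.7, 139.4]), ([239, 132, 46, 32, 337], [261.0, 146.6]), ([284, 166, 8, 12, 52], [287.5, 171.6]), ([215, 177, 35, 23, 413], [226.7, 191.6])]
[ 0.14009074  0.37999242 -0.22293253] [ 0.61198551 -0.09447491  0.17499099]
```

```bash
python3 - <<'E'
from h import *
w=shot("wrist","w5.png");b=cv2.imread("pics/s5.png")
cv2.imwrite("pics/c5.png",np.hstack([cv2.resize(w[:,:,::-1],(440,330)),cv2.resize(b[110:200,210:306],(352,330),interpolation=cv2.INTER_CUBIC)]))
c=get_calibration("wrist");t=state()["tcp_pos"];print("tcp",proj(c,t))
for th in (.59,):
  for x in(-.0925,0,.0925): print(x,"-y",proj(c,bc(x,0,.22,th)),"+y",proj(c,bc(x,.05,.22,th)))
s=get_calibration("scene")
print((proj(s,t)-[210,110])*3.667,(proj(s,t+[0,0,.073])-[210,110])*3.667)
E
```

```text
tcp [280.7 241.4]
-0.0925 -y [107.  274.2] +y [ 61.  211.7]
0 -y [288.5 275.2] +y [290.7 211.7]
0.0925 -y [469.2 274. ] +y [518.9 211.6]
[204.2519 144.4798] [202.0517 107.8098]
```

View pics/c5.png

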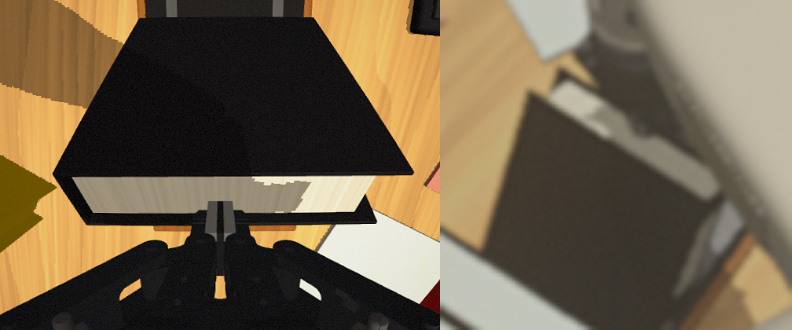

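```bash
python3 - <<'E'
from h import *
c=get_calibration("wrist");t=np.array(state()["tcp_pos"])
yd=np.array([-.152,.988,0])
for z in(0,.01,.02,.03): print(z,proj(c,t+[0,0,z]),"front",proj(c,t+[0,0,z]+.011*yd),"back",proj(c,t+[0,0,z]-.011*yd))
im=cv2.imread("pics/w5.png"); cv2.imwrite("pics/c6.png",cv2.resize(im[220:420,180:380],(600,600),interpolation=cv2.INTER_CUBIC))
E
```

```text
0 [280.7 241.4] front [280.7 222.3] back [280.7 259.9]
0.01 [280.7 248.5] front [280.7 228.5] back [280.7 267.8]
0.02 [280.7 256.3] front [280.7 235.3] back [280.7 276.5]
0.03 [280.7 265. ] front [280.8 243. ] back [280.7 286.1]
```

View pics/c6.png

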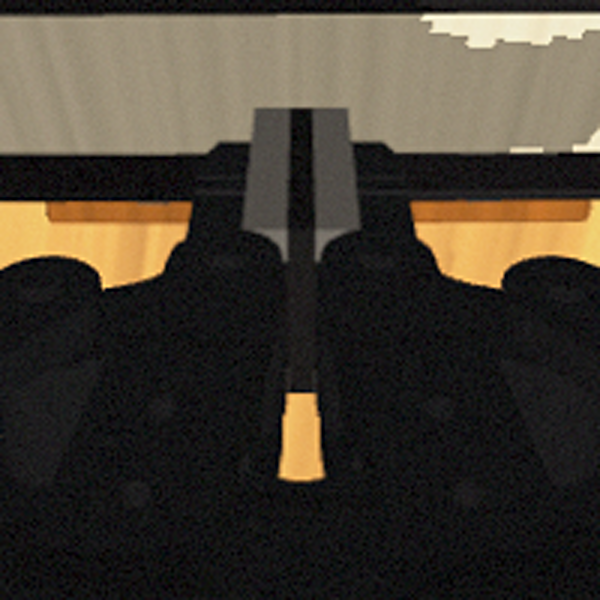

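Wrist crop: the fingertip (about px 280,257) shows in front of the page block, and the binder's -y edge is at row 287. The binder has dropped back to about 0.59 rad, so I was contacting too high on the finger. I'll back off and go in lower.

Emit:
{"op": "carry_out", "data": {"grip": [0,0,0,0,0,0,0,0], "travel": [[0.03,-0.2,0.2],[0.06,-0.4,0],[0.06,-0.4,0],[0.05,-0.3,-0.4],[0,0,-0.5],[-0.05,0.3,-0.1],[0,0,0],[0,0,0]], "turn": [0,0,0,0,0,0,0,0]}}

```text
time: 9.6
tcp_pos: [0.6185, -0.1346, 0.1448]
tool_rot: [0.651, 0.759, 0.0, 0.0]
ft_force: [0.8, -0.4, 0.6]
gripper_width: 0.0002
finger_force: 0.0
```

```bash
python3 - <<'E'
from h import *
print(far(shot("scene","s6.png"))); print(state()["ft_force"],state()["tcp_pos"])
E
```

```text
[([282, 125, 18, 28, 272], [293.4, 134.4]), ([239, 132, 48, 31, 375], [261.4, 146.6]), ([289, 158, 8, 11, 56], [292.3, 163.1]), ([215, 177, 35, 23, 413], [226.7, 191.6]), ([277, 184, 23, 16, 251], [290.1, 193.4])]
[ 0.46142771  0.32986801 -0.48455849] [ 0.61865967 -0.13467324  0.14492126]
```

Emit:
{"op": "carry_out", "data": {"grip": [0,0,0,0,0,0], "travel": [[-0.06,0.4,0],[-0.015,0.1,0],[-0.02,0.15,0.09],[-0.02,0.15,0.09],[-0.02,0.15,0.09],[0,0,0]], "turn": [0,0,0,0,0,0]}}

```text
time: 10.25
tcp_pos: [0.613, -0.0959, 0.1555]
tool_rot: [0.651, 0.759, 0.0, 0.0]
ft_force: [1.2, -0.4, 0.1]
gripper_width: 0.0001
finger_force: 0.2
```

```bash
python3 - <<'E'
from h import *
print(far(shot("scene","s7.png"))); print(state()["ft_force"],state()["tcp_pos"])
E
```

```text
[([270, 125, 30, 44, 677], [289.4, 139.4]), ([234, 136, 49, 33, 453], [257.4, 151.6]), ([269, 149, 14, 9, 43], [275.7, 152.7]), ([283, 165, 9, 13, 70], [286.6, 171.2]), ([215, 177, 35, 23, 413], [226.7, 191.6])]
[ 0.80229959 -0.79599639  0.73921528] [ 0.61299098 -0.09638637  0.15509664]
```

Emit:
{"op": "carry_out", "data": {"grip": [0,0,0,0,0,0,0,0], "travel": [[-0.02,0.15,0.08],[-0.02,0.15,0.07],[-0.02,0.15,0.07],[-0.02,0.15,0.06],[-0.02,0.15,0.06],[-0.02,0.15,0.05],[-0.02,0.15,0.04],[0,0,0]], "turn": [0,0,0,0,0,0,0,0]}}

```text
time: 11.1
tcp_pos: [0.6072, -0.0539, 0.1721]
tool_rot: [0.651, 0.759, 0.0, 0.0]
ft_force: [-0.5, 0.2, 0.5]
gripper_width: -0.0002
finger_force: 0.0
```

```bash
python3 - <<'E'
from h import *
print(far(shot("scene","s8.png"))); print(state()["ft_force"],state()["tcp_pos"])
E
```

```text
[([257, 125, 43, 59, 1349], [284.6, 144.6]), ([223, 146, 51, 36, 606], [247.9, 163.2]), ([259, 157, 26, 26, 143], [271.7, 165.7]), ([215, 177, 35, 23, 413], [226.7, 191.6])]
[-0.39289162 -0.52932617  0.94401749] [ 0.60718286 -0.05427763  0.17195392]
```

Emit:
{"op": "carry_out", "data": {"grip": [0,0,0,0,0,0,0], "travel": [[-0.02,0.12,0.03],[-0.02,0.12,0.02],[-0.02,0.12,0.02],[-0.015,0.1,0.02],[0,0,0],[0,0,0],[0,0,0]], "turn": [0,0,0,0,0,0,0]}}

```text
time: 11.85
tcp_pos: [0.6042, -0.0364, 0.1753]
tool_rot: [0.651, 0.759, -0.0, -0.0]
ft_force: [-0.7, -1.3, 0.0]
gripper_width: 0.0001
finger_force: 0.0
```

```bash
python3 - <<'E'
from h import *
print(far(shot("scene","s9.png"))); print(state()["ft_force"],state()["tcp_pos"])
E
```

```text
[([251, 125, 49, 65, 1713], [282.4, 146.8]), ([215, 156, 52, 37, 693], [240.2, 173.8]), ([258, 161, 18, 13, 69], [266.4, 165.8]), ([215, 177, 35, 23, 410], [226.6, 191.6])]
[-0.09940493 -0.74953523 -1.1657307 ] [ 0.60418684 -0.03646413  0.17531936]
```

Emit:
{"op": "carry_out", "data": {"grip": [0,0,0,0,0,0,0,0], "travel": [[0.05,-0.3,0],[0.14,-0.9,0],[0.14,-0.9,0],[0.14,-0.9,0],[0.14,-0.9,0],[0.14,-0.9,0],[0,0,0],[0,0,0]], "turn": [0,0,0,0,0,0,0,0]}}

```text
time: 12.7
tcp_pos: [0.6338, -0.2299, 0.1747]
tool_rot: [0.652, 0.758, -0.0, -0.0]
ft_force: [-0.6, 0.7, -0.6]
gripper_width: 0.0001
finger_force: 0.0
```

```bash
python3 - <<'E'
from h import *
b=shot("scene","s10.png");w=shot("wrist","w10.png");a=shot("top","t10.png")
print(far(b)); t=state()["tcp_pos"];print(t, state()["joint_pos"])
print("mug",onz(get_calibration("top"),412,172,.06))
c=get_calibration("wrist")
for x in(-.03,.03): print("tab",proj(c,rk(x,-.177,.063)), "plate",proj(c,rk(x*2.67,-.059,.122)),"c",proj(c,rk(x*3.08,.018,.232)))
cv2.imwrite("pics/c7.png",np.hstack([w[:,:,::-1],cv2.resize(b[120:260,215:295,::-1],(240,420),interpolation=cv2.INTER_CUBIC)]))
E
```

```text
[([240, 139, 60, 61, 1203], [276.8, 164.2]), ([218, 152, 53, 38, 714], [244.0, 170.2]), ([215, 177, 35, 23, 413], [226.7, 191.6])]
[ 0.63404576 -0.22765246  0.17555554] [-4.69191178e-01  4.81117305e-01  3.21506235e-01  1.41121590e+00
  1.26488452e-04  9.48398390e-01]
mug [ 0.54648656 -0.41216617  0.06      ]
tab [246.4 130.7] plate [148.2 -64.3] c [ 128.7 -133.8]
tab [320.3 130.7] plate [420.9 -63.9] c [ 433.5 -119.1]
```

View pics/c7.png

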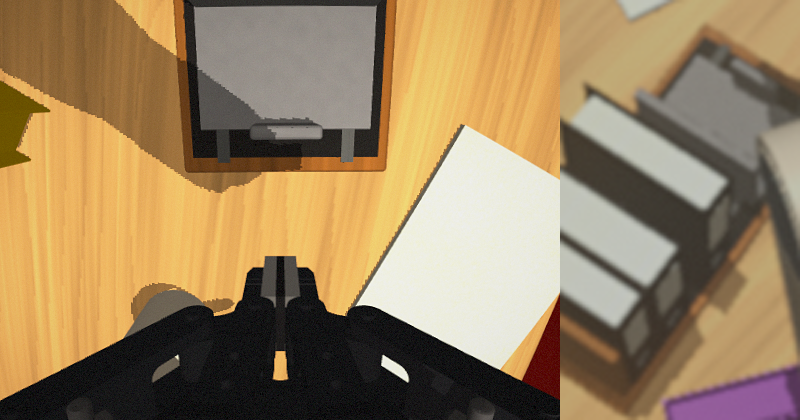

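The right-hand crop shows the binder standing upright, with the sliding end unmoved. In the wrist picture the tab is at (286,131), as predicted. Now I'll go down behind the tab and push.

Emit:
{"op": "carry_out", "data": {"grip": [0,0,0,0,0,0,0,0], "travel": [[0,0,-0.8],[0,0,-0.8],[0,0,-0.8],[0,0,-0.8],[0,0,-0.45],[-0.06,0.4,0],[-0.04,0.25,0],[0,0,0]], "turn": [0,0,0,0,0,0,0,0]}}

```text
time: 13.65
tcp_pos: [0.6307, -0.2002, 0.0312]
tool_rot: [0.65, 0.76, 0.0, 0.001]
ft_force: [-0.2, -0.7, 0.2]
gripper_width: -0.0002
finger_force: 0.0
```

Emit:
{"op": "carry_out", "data": {"grip": [0,0,0,0,0,0,0,0], "travel": [[-0.02,0.15,0],[-0.02,0.15,0],[-0.02,0.15,0],[-0.02,0.15,0],[-0.02,0.15,0],[-0.02,0.15,0],[-0.02,0.15,0],[0,0,0]], "turn": [0,0,0,0,0,0,0,0]}}

```text
time: 14.45
tcp_pos: [0.6244, -0.1595, 0.0294]
tool_rot: [0.651, 0.759, -0.0, -0.0]
ft_force: [0.3, -0.9, 0.3]
gripper_width: 0.0001
finger_force: 0.0
```

Emit:
{"op": "carry_out", "data": {"grip": [0,0,0,0,0,0], "travel": [[-0.02,0.15,0],[-0.02,0.15,0],[-0.02,0.15,0],[-0.02,0.15,0],[-0.02,0.15,0],[-0.02,0.15,0]], "turn": [0,0,0,0,0,0]}}

```text
time: 15.05
tcp_pos: [0.6197, -0.1237, 0.0294]
tool_rot: [0.651, 0.759, 0.0, -0.0]
ft_force: [-0.0, 0.5, 0.0]
gripper_width: 0.0001
finger_force: 0.0
```

Emit:
{"op": "carry_out", "data": {"grip": [0,0], "travel": [[-0.015,0.1,0],[-0.015,0.1,0]], "turn": [0,0]}}

```text
time: 15.25
tcp_pos: [0.6185, -0.1159, 0.0294]
tool_rot: [0.651, 0.759, -0.0, 0.0]
ft_force: [-0.1, 0.5, -0.5]
gripper_width: -0.0001
finger_force: 0.0
```

```bash
cat >> h.py <<'E'
def prof(n,im,xs,z,y0,y1,st=.004):
    c=get_calibration(n)
    for x in xs:
        o=[]
        for y in np.arange(y0,y1,st):
            u,v=np.round(proj(c,rk(x,y,z))).astype(int)
            o.append("%4d:%s"%(round(y*1000),im[v,u].tolist() if 0<=u<560 and 0<=v<420 else "-"))
        print(n,x,z," ".join(o))
E
python3 - <<'E'
from h import *
w=shot("wrist","w11.png");s=shot("scene","s11.png");t=shot("top","t11.png")
prof("wrist",w,(.05,-.05),.018,-.225,-.04,.008)
prof("scene",s,(.05,),.018,-.21,-.03,.008)
print("before");prof("scene",cv2.imread("pics/s10.png")[:,:,::-1],(.05,),.018,-.21,-.03,.008)
print(far(s))
E
```

```text
wrist 0.05 0.018 -225:[28, 29, 34] -217:[21, 27, 21] -209:[25, 26, 27] -201:[33, 39, 37] -193:[39, 36, 37] -185:[33, 28, 28] -177:[27, 26, 26] -169:[27, 30, 28] -161:[174, 165, 157] -153:[173, 168, 157] -145:[176, 168, 161] -137:[176, 170, 161] -129:[176, 168, 161] -121:[177, 172, 162] -113:[181, 176, 168] -105:[167, 159, 151]  -97:[176, 169, 160]  -89:[175, 167, 159]  -81:[141, 139, 131]  -73:[69, 71, 65]  -65:[72, 67, 61]  -57:[31, 30, 28]  -49:[50, 45, 41]  -41:[43, 40, 33]
wrist -0.05 0.018 -225:[22, 26, 26] -217:[16, 17, 19] -209:[18, 18, 28] -201:[38, 37, 38] -193:[29, 32, 31] -185:[27, 30, 32] -177:[25, 20, 31] -169:[23, 26, 26] -161:[174, 166, 158] -153:[170, 162, 158] -145:[173, 166, 155] -137:[126, 122, 115] -129:[102, 100, 92] -121:[103, 97, 92] -113:[102, 101, 95] -105:[90, 87, 82]  -97:[103, 98, 96]  -89:[101, 100, 93]  -81:[96, 88, 85]  -73:[71, 67, 62]  -65:[68, 66, 64]  -57:[34, 31, 27]  -49:[29, 27, 28]  -41:[30, 22, 16]
scene 0.05 0.018 -210:[112, 104, 91] -202:[98, 91, 78] -194:[98, 92, 79] -186:[104, 99, 87] -178:[72, 70, 64] -170:[74, 70, 63] -162:[69, 64, 55] -1
[... 353 characters left out ...]
 -202:[122, 93, 66] -194:[83, 73, 63] -186:[82, 77, 67] -178:[96, 91, 83] -170:[136, 133, 126] -162:[135, 132, 126] -154:[136, 133, 126] -146:[134, 130, 124] -138:[135, 131, 125] -130:[135, 131, 125] -122:[135, 132, 125] -114:[137, 134, 127] -106:[130, 127, 120]  -98:[137, 133, 127]  -90:[89, 84, 76]  -82:[79, 74, 65]  -74:[76, 70, 62]  -66:[144, 146, 135]  -58:[193, 196, 185]  -50:[192, 195, 183]  -42:[192, 195, 184]  -34:[191, 194, 183]
[([267, 125, 33, 43, 734], [288.3, 139.0]), ([240, 147, 26, 15, 172], [254.2, 154.0]), ([215, 156, 53, 38, 730], [241.1, 174.2]), ([272, 160, 19, 13, 45], [283.2, 164.7]), ([268, 173, 32, 27, 594], [286.4, 189.0]), ([215, 177, 35, 23, 413], [226.7, 191.6])]
```

```bash
python3 - <<'E'
from h import *
s=get_calibration("scene")
for f in("scene0","s8","s9","s10","s11"):
    im=cv2.imread(f"pics/{f}.png"); h=cv2.cvtColor(im,cv2.COLOR_BGR2HSV)
    m=cv2.inRange(h,(0,0,165),(179,60,255)); m[:,:190]=0;m[:,300:]=0;m[:125]=0;m[215:]=0
    n,l,st,ce=cv2.connectedComponentsWithStats(m)
    print(f,[(st[i].tolist(),ce[i].round(1).tolist()) for i in range(1,n) if st[i][4]>150])
print("rect corners for theta=0,p: ")
for p in(.0,.01,.018,.026): print(p,[proj(s,bc(x,y,.215,0,p)).tolist() for x,y in((.09,.045),(.09,.005),(-.09,.005),(-.09,.045))], proj(s,bc(0,.025,.215,0,p)))
print("b",[proj(s,rk(x,y,.227)).tolist() for x,y in((.09,.135),(.09,.085),(-.09,.085))])
print("plate top for face y",[(y,proj(s,rk(-.08,y,.122)).tolist(),proj(s,rk(.08,y,.122)).tolist()) for y in(-.06,-.02,.018)])
t=get_calibration("top");print("top tab",[(y,proj(t,rk(0,y,.063)).tolist(),proj(t,rk(-.05,y-.0,.018)).tolist()) for y in(-.177,-.1)])
E
```

```text
scene0 [([239, 133, 48, 31, 357], [262.6, 148.2]), ([200, 174, 53, 40, 829], [225.8, 193.7]), ([190, 189, 45, 26, 481], [208.5, 203.7])]
s8 [([261, 125, 39, 54, 1111], [286.0, 142.7]), ([224, 147, 24, 20, 239], [236.1, 155.8]), ([200, 174, 53, 40, 823], [225.8, 193.6]), ([190, 189, 45, 26, 472], [208.5, 203.7])]
s9 [([255, 125, 45, 60, 1437], [283.8, 144.9]), ([216, 157, 33, 29, 348], [231.4, 168.7]), ([199, 174, 54, 40, 818], [225.7, 193.6]), ([190, 190, 45, 25, 469], [208.6, 203.7])]
s10 [([219, 153, 51, 36, 611], [243.9, 170.2]), ([284, 161, 16, 42, 377], [294.0, 177.0]), ([200, 174, 53, 40, 825], [225.8, 193.6]), ([190, 189, 45, 26, 476], [208.5, 203.7])]
s11 [([272, 125, 28, 36, 542], [289.8, 136.9]), ([216, 156, 51, 37, 625], [241.0, 174.1]), ([200, 174, 53, 40, 824], [225.8, 193.6]), ([271, 176, 29, 39, 730], [288.1, 196.9]), ([190, 189, 45, 26, 473], [208.5, 203.7])]
rect corners for theta=0,p: 
0.0 [[213.7, 160.7], [221.5, 150.8], [269.8, 182.0], [262.1, 192.3]] [241.6 171.3]
0.01 [[211.7, 163.2], [219.6, 153.2], [267.9, 184.6], [260.2, 195.0]] [239.6 173.8]
0.018 [[210.2, 165.2], [218.0, 155.2], [266.4, 186.6], [258.7, 197.0]] [238.1 175.9]
0.026 [[208.6, 167.2], [216.5, 157.2], [264.8, 188.7], [257.1, 199.1]] [236.5 177.9]
b [[195.8, 183.5], [205.8, 170.8], [254.4, 202.8]]
plate top for face y [(-0.06, [279.4, 176.5], [239.1, 150.6]), (-0.02, [272.3, 186.1], [231.9, 159.9]), (0.018, [265.5, 195.3], [225.0, 168.8])]
top tab [(-0.177, [338.4, 148.4], [339.9, 166.8]), (-0.1, [315.1, 152.1], [317.2, 170.5])]
```

Emit:
{"op": "carry_out", "data": {"grip": [0,0,0,0,0,0,0,0], "travel": [[0,0,0.4],[0.05,-0.3,0.8],[0.12,-0.8,0.8],[0.12,-0.8,0.8],[0.12,-0.8,0.8],[0.12,-0.8,0.8],[0,-0.8,0.8],[0,-0.8,0.8]], "turn": [0,0,0,0,0,0,0,0]}}

```text
time: 16.2
tcp_pos: [0.6394, -0.3217, 0.2708]
tool_rot: [0.651, 0.759, 0.0, 0.0]
ft_force: [1.2, -0.9, 1.1]
gripper_width: 0.0002
finger_force: 0.0
```

Emit:
{"op": "carry_out", "data": {"grip": [0,0,0,0], "travel": [[0,-0.9,0],[0,-0.9,0],[0,-0.9,0],[0,0,0]], "turn": [0,0,0,0]}}

```text
time: 16.6
tcp_pos: [0.6385, -0.4336, 0.2662]
tool_rot: [0.653, 0.757, -0.0, -0.001]
ft_force: [0.4, 0.3, -0.8]
gripper_width: -0.0
finger_force: 0.0
```

```bash
cat > m.py <<'E'
from h import *
import sys
def pages(im):
    h=cv2.cvtColor(im,cv2.COLOR_RGB2HSV); m=cv2.inRange(h,(0,0,165),(179,75,255))
    out=[]
    for k in cv2.findContours(m,cv2.RETR_EXTERNAL,cv2.CHAIN_APPROX_NONE)[0]:
        a=cv2.contourArea(k)
        if 150<a<3000:
            r=cv2.minAreaRect(k); out.append((r[0],r[1],a,cv2.boxPoints(r)))
    return out
def go(tag):
    T=pages(shot("top","t%s.png"%tag));S=pages(shot("scene","s%s.png"%tag))
    for t in T:
        for s in S:
            X,e=tri(t[0],s[0]); d=X-rk(0,0,0)
            x,y=d[0]*np.cos(.153)+d[1]*np.sin(.153),-d[0]*np.sin(.153)+d[1]*np.cos(.153)
            if e<.012 and .15<X[2]<.3: print("rack x %.4f y %.4f z %.4f e %.4f"%(x,y,X[2],e),np.round(t[1],1),round(t[2]),np.round(s[1],1),round(s[2]))
if __name__=="__main__":
    print(state()["time"],state()["tcp_pos"]); go(sys.argv[1])
E
python3 m.py 12
```

```text
16.6 [ 0.63854185 -0.43358149  0.26620985]
rack x 0.0019 y 0.1638 z 0.2163 e 0.0001 [54. 13.] 638 [54.4 12.2] 614
rack x 0.0003 y 0.1074 z 0.2167 e 0.0001 [54.  16.6] 824 [54.5 15.4] 769
rack x -0.0016 y 0.0297 z 0.2209 e 0.0004 [53.8 12.9] 630 [53.6 11.7] 570
```

```bash
python3 - <<'E'
from h import *
for f in("top0","t12"):
    print(f);prof("top",cv2.imread(f"pics/{f}.png")[:,:,::-1],(0.0,.05,-.05),.018,-.215,.04,.007)
print("s12");prof("scene",cv2.imread("pics/s12.png")[:,:,::-1],(0.0,.05),.018,-.215,-.02,.007)
E
```

```text
top0
top 0.0 0.018 -215:[168, 96, 43] -208:[160, 90, 40] -201:[31, 27, 25] -194:[26, 25, 20] -187:[114, 109, 103] -180:[126, 121, 111] -173:[40, 37, 34] -166:[124, 120, 113] -159:[142, 135, 126] -152:[138, 131, 123] -145:[138, 134, 127] -138:[138, 130, 121] -131:[138, 131, 123] -124:[60, 57, 54] -117:[82, 81, 66] -110:[229, 227, 196] -103:[226, 226, 192]  -96:[229, 228, 196]  -89:[229, 227, 193]  -82:[128, 127, 103]  -75:[8, 11, 11]  -68:[2, 1, 0]  -61:[14, 15, 12]  -54:[13, 13, 12]  -47:[12, 14, 10]  -40:[7, 12, 5]  -33:[12, 13, 10]  -26:[10, 8, 9]  -19:[6, 4, 4]  -12:[15, 14, 16]   -5:[10, 6, 8]    2:[9, 13, 10]    9:[15, 14, 12]   16:[13, 11, 13]   23:[12, 12, 13]   30:[6, 6, 8]   37:[5, 8, 8]
top 0.05 0.018 -215:[164, 95, 39] -208:[143, 82, 42] -201:[35, 29, 24] -194:[29, 24, 25] -187:[35, 30, 27] -180:[47, 45, 41] -173:[133, 130, 122] -166:[143, 136, 128] -159:[138, 133, 125] -152:[139, 133, 124] -145:[136, 127, 121] -138:[136, 129, 119] -131:[137, 131, 121] -124:[54, 48, 46] -117:[120, 116, 95] -110:[229, 226, 192] -103:[229, 225, 190]  -96:[229, 227, 193]  -89:[229, 224, 190] 
[... 3742 characters left out ...]
  -61:[72, 66, 58]  -54:[121, 122, 115]  -47:[181, 183, 176]  -40:[191, 193, 186]  -33:[191, 193, 185]  -26:[190, 193, 185]
scene 0.05 0.018 -215:[174, 139, 95] -208:[148, 107, 70] -201:[120, 91, 65] -194:[82, 74, 61] -187:[75, 69, 57] -180:[96, 91, 83] -173:[129, 124, 117] -166:[136, 132, 125] -159:[134, 131, 124] -152:[135, 132, 125] -145:[134, 130, 124] -138:[134, 131, 124] -131:[134, 131, 124] -124:[133, 130, 124] -117:[134, 132, 124] -110:[134, 131, 124] -103:[130, 126, 120]  -96:[125, 121, 114]  -89:[88, 83, 75]  -82:[79, 73, 65]  -75:[79, 74, 65]  -68:[78, 73, 65]  -61:[77, 72, 64]  -54:[111, 110, 101]  -47:[177, 179, 168]  -40:[191, 194, 183]  -33:[190, 193, 183]  -26:[191, 193, 183]
```

```bash
for i in 13 14; do python3 m.py $i; done; python3 - <<'E'
from m import *
import itertools
def corners(k): # order box points by image x+...
    return k[np.argsort(k[:,0])]
T=[p for p in pages(cv2.imread("pics/t14.png")[:,:,::-1]) if 560<p[2]<900 and p[0][0]<310 and p[0][1]<220]
S=[p for p in pages(cv2.imread("pics/s14.png")[:,:,::-1]) if 500<p[2]<900 and 190<p[0][0]<270]
c,s=get_calibration("top"),get_calibration("scene")
for y in (.165,.11,.03):
    pt,ps=proj(c,rk(0,y,.22)),proj(s,rk(0,y,.22))
    t=min(T,key=lambda p:np.hypot(*(p[0]-pt)));q=min(S,key=lambda p:np.hypot(*(p[0]-ps)))
    for a in t[3]:
        best=min(((tri(a,b),b) for b in q[3]),key=lambda r:r[0][1]+10*abs(r[0][0][2]-.22))
        X=best[0][0];d=X-rk(0,0,0);print(y,"x %.4f y %.4f z %.4f e %.4f"%(d[0]*np.cos(.153)+d[1]*np.sin(.153),-d[0]*np.sin(.153)+d[1]*np.cos(.153),X[2],best[0][1]))
E
```

```text
16.7 [ 0.63945668 -0.42967317  0.26791232]
rack x 0.0018 y 0.1638 z 0.2167 e 0.0002 [54. 13.] 636 [54.4 12.2] 614
rack x 0.0001 y 0.1075 z 0.2171 e 0.0002 [54.  16.5] 824 [54.5 15.4] 771
rack x -0.0016 y 0.0297 z 0.2211 e 0.0005 [53.8 12.9] 628 [53.6 11.7] 570
16.8 [ 0.63985276 -0.42778805  0.26953894]
rack x 0.0019 y 0.1638 z 0.2163 e 0.0001 [54.  13.2] 638 [54.4 12.2] 610
rack x 0.0001 y 0.1076 z 0.2173 e 0.0002 [54.  16.5] 822 [54.5 15.4] 772
rack x -0.0010 y 0.0296 z 0.2192 e 0.0003 [53.8 13. ] 630 [53.7 11.8] 572
0.165 x 0.0846 y 0.1830 z 0.2188 e 0.0010
0.165 x 0.0886 y 0.1446 z 0.2111 e 0.0022
0.165 x -0.0799 y 0.1450 z 0.2159 e 0.0001
0.165 x -0.0818 y 0.1823 z 0.2210 e 0.0024
0.11 x 0.0829 y 0.1323 z 0.2191 e 0.0005
0.11 x 0.0875 y 0.0835 z 0.2124 e 0.0034
0.11 x -0.0820 y 0.0835 z 0.2182 e 0.0005
0.11 x -0.0841 y 0.1308 z 0.2214 e 0.0034
0.03 x 0.0817 y 0.0491 z 0.2202 e 0.0002
0.03 x 0.0860 y 0.0103 z 0.2141 e 0.0029
0.03 x -0.0827 y 0.0109 z 0.2203 e 0.0007
0.03 x -0.0849 y 0.0483 z 0.2236 e 0.0028
```

The binder stands upright and still (page top at rack y 0.030, level with its neighbours). The tab is still at its starting place, so my fingers passed over it. I'll go lower and check the force as I push.

Emit:
{"op": "carry_out", "data": {"grip": [0,0,0,0,0,0,0,0], "travel": [[0,0.8,0],[0,0.8,0],[0,0.8,0],[0,0.8,0],[0,0.8,0],[0,0.85,-0.4],[0,0,-0.8],[0,0,-0.8]], "turn": [0,0,0,0,0,0,0,0]}}

```text
time: 17.7
tcp_pos: [0.64, -0.2317, 0.1906]
tool_rot: [0.65, 0.76, 0.0, 0.002]
ft_force: [0.2, -0.4, -0.6]
gripper_width: -0.0
finger_force: 0.0
```

Emit:
{"op": "carry_out", "data": {"grip": [0,0,0,0,0,0], "travel": [[0,0,-0.8],[0,0,-0.8],[0,0,-0.8],[0,0,-0.8],[0,0,-0.8],[0,0,0]], "turn": [0,0,0,0,0,0]}}

```text
time: 18.3
tcp_pos: [0.6373, -0.232, 0.0259]
tool_rot: [0.651, 0.759, -0.001, -0.003]
ft_force: [-0.3, 0.7, 0.2]
gripper_width: 0.0001
finger_force: 0.0
```

Emit:
{"op": "carry_out", "data": {"grip": [0,0,0,0,0], "travel": [[0,0,-0.15],[-0.06,0.4,0],[-0.06,0.4,0],[-0.02,0.15,0],[-0.02,0.15,0]], "turn": [0,0,0,0,0]}}

```text
time: 18.8
tcp_pos: [0.6337, -0.1892, 0.0245]
tool_rot: [0.651, 0.759, 0.0, 0.001]
ft_force: [-0.4, -0.0, 0.4]
gripper_width: 0.0001
finger_force: 0.0
```

Emit:
{"op": "carry_out", "data": {"grip": [0], "travel": [[-0.02,0.15,0]], "turn": [0]}}

```text
time: 18.9
tcp_pos: [0.6328, -0.1837, 0.024]
tool_rot: [0.651, 0.759, 0.0, 0.0]
ft_force: [-0.2, 0.5, 0.0]
gripper_width: -0.0001
finger_force: 0.0
```

Emit:
{"op": "carry_out", "data": {"grip": [0], "travel": [[-0.02,0.15,0]], "turn": [0]}}

```text
time: 19.0
tcp_pos: [0.6319, -0.178, 0.0236]
tool_rot: [0.651, 0.759, 0.0, 0.0]
ft_force: [-0.0, -1.8, 2.1]
gripper_width: 0.0001
finger_force: 1.1
```

Emit:
{"op": "carry_out", "data": {"grip": [0,0,0,0,0], "travel": [[0.06,-0.4,0],[0.03,-0.2,0],[0,0,-0.15],[0,0,-0.05],[0,0,0]], "turn": [0,0,0,0,0]}}

```text
time: 19.5
tcp_pos: [0.6348, -0.2022, 0.0145]
tool_rot: [0.651, 0.759, -0.0, -0.001]
ft_force: [-0.6, 0.2, 0.3]
gripper_width: -0.0003
finger_force: 0.0
```

```bash
python3 - <<'E'
from h import *
s=shot("scene","s15.png");w=shot("wrist","w15.png");print(state()["tcp_pos"])
prof("scene",s,(0.02,.06),.018,-.215,-.08,.007)
prof("wrist",w,(0.05,-.05),.018,-.215,-.1,.005)
prof("wrist",w,(0.024,-.024),.063,-.215,-.1,.005)
E
```

```text
[ 0.63518722 -0.2021259   0.01511864]
scene 0.02 0.018 -215:[84, 78, 68] -208:[126, 97, 71] -201:[124, 92, 66] -194:[89, 85, 79] -187:[84, 80, 73] -180:[78, 74, 66] -173:[79, 76, 68] -166:[116, 113, 107] -159:[133, 131, 124] -152:[134, 131, 125] -145:[134, 131, 125] -138:[135, 132, 126] -131:[134, 132, 126] -124:[134, 131, 124] -117:[134, 131, 125] -110:[134, 132, 125] -103:[137, 135, 130]  -96:[136, 133, 127]  -89:[80, 75, 69]  -82:[76, 73, 66]
scene 0.06 0.018 -215:[184, 150, 104] -208:[145, 108, 75] -201:[100, 99, 91] -194:[101, 99, 91] -187:[100, 98, 89] -180:[105, 102, 94] -173:[135, 132, 126] -166:[135, 132, 126] -159:[135, 132, 126] -152:[134, 131, 125] -145:[135, 132, 124] -138:[134, 131, 125] -131:[135, 131, 125] -124:[134, 132, 126] -117:[135, 132, 126] -110:[135, 132, 126] -103:[136, 132, 127]  -96:[135, 131, 125]  -89:[85, 80, 72]  -82:[79, 73, 66]
wrist 0.05 0.018 -215:[210, 125, 51] -210:[209, 126, 48] -205:[213, 125, 50] -200:[48, 45, 42] -195:[44, 34, 35] -190:[45, 44, 38] -185:[48, 43, 41] -180:[47, 45, 38] -175:[177, 171, 164] -170:[179, 174, 163] -165:[175, 169, 15
[... 961 characters left out ...]
58] -155:[177, 171, 161] -150:[171, 167, 161] -145:[176, 167, 160] -140:[174, 168, 159] -135:[173, 166, 159] -130:[169, 162, 153] -125:[175, 169, 159] -120:[172, 165, 159] -115:[170, 159, 155] -110:[162, 158, 150] -105:[165, 157, 152]
wrist -0.024 0.063 -215:[252, 218, 118] -210:[252, 220, 117] -205:[253, 219, 123] -200:[178, 127, 67] -195:[102, 60, 29] -190:[113, 71, 36] -185:[26, 21, 17] -180:[99, 98, 94] -175:[95, 93, 87] -170:[55, 51, 50] -165:[99, 96, 93] -160:[104, 98, 92] -155:[97, 94, 92] -150:[100, 96, 91] -145:[99, 95, 91] -140:[107, 100, 96] -135:[100, 94, 94] -130:[97, 97, 91] -125:[171, 164, 157] -120:[166, 161, 153] -115:[163, 158, 152] -110:[170, 163, 153] -105:[164, 157, 151]
```

Emit:
{"op": "carry_out", "data": {"grip": [0,0,0], "travel": [[-0.04,0.25,0],[-0.02,0.15,0],[-0.02,0.15,0]], "turn": [0,0,0]}}

```text
time: 19.9
tcp_pos: [0.6319, -0.1798, 0.0155]
tool_rot: [0.651, 0.759, -0.0, 0.0]
ft_force: [-0.6, -4.0, -1.4]
gripper_width: -0.0
finger_force: 1.6
```

Emit:
{"op": "carry_out", "data": {"grip": [0], "travel": [[-0.02,0.15,0]], "turn": [0]}}

```text
time: 20.0
tcp_pos: [0.631, -0.1738, 0.0154]
tool_rot: [0.651, 0.759, -0.0, -0.0]
ft_force: [-2.0, -3.8, -0.1]
gripper_width: 0.0001
finger_force: 1.6
```

Emit:
{"op": "carry_out", "data": {"grip": [0], "travel": [[-0.02,0.15,0]], "turn": [0]}}

```text
time: 20.1
tcp_pos: [0.6302, -0.1678, 0.0154]
tool_rot: [0.651, 0.759, -0.0, -0.0]
ft_force: [-2.8, -4.1, -0.2]
gripper_width: 0.0
finger_force: 1.6
```

Emit:
{"op": "carry_out", "data": {"grip": [0,0,0,0,0,0], "travel": [[-0.02,0.15,0],[-0.02,0.15,0],[-0.02,0.15,0],[-0.02,0.15,0],[-0.02,0.15,0],[-0.02,0.15,0]], "turn": [0,0,0,0,0,0]}}

```text
time: 20.7
tcp_pos: [0.6257, -0.1318, 0.0154]
tool_rot: [0.651, 0.759, -0.0, 0.0]
ft_force: [-1.9, -3.4, 1.0]
gripper_width: 0.0003
finger_force: 1.6
```

```bash
python3 - <<'E'
from h import *
s=shot("scene","s16.png");w=shot("wrist","w16.png");print(state()["tcp_pos"],state()["ft_force"])
prof("wrist",w,(0.05,),.018,-.215,-.06,.005)
prof("wrist",w,(0.024,),.063,-.215,-.06,.005)
print(far(s))
E
```

```text
[ 0.62591806 -0.13101981  0.01545375] [ 0.20335953 -0.42404082 -0.42694355]
wrist 0.05 0.018 -215:[25, 26, 29] -210:[29, 26, 25] -205:[34, 36, 36] -200:[36, 35, 37] -195:[32, 31, 28] -190:[33, 31, 33] -185:[26, 23, 24] -180:[31, 28, 30] -175:[20, 24, 27] -170:[48, 46, 37] -165:[48, 41, 37] -160:[47, 43, 41] -155:[52, 46, 42] -150:[45, 40, 37] -145:[49, 46, 39] -140:[50, 45, 39] -135:[49, 48, 42] -130:[52, 49, 45] -125:[50, 48, 44] -120:[50, 47, 41] -115:[176, 169, 160] -110:[183, 176, 165] -105:[177, 171, 165] -100:[178, 172, 164]  -95:[183, 176, 168]  -90:[180, 171, 162]  -85:[173, 170, 161]  -80:[173, 169, 161]  -75:[174, 170, 157]  -70:[175, 169, 161]  -65:[177, 168, 159]
wrist 0.024 0.063 -215:- -210:- -205:[17, 20, 12] -200:[16, 21, 17] -195:[25, 22, 20] -190:[24, 16, 23] -185:[26, 29, 31] -180:[27, 23, 30] -175:[29, 28, 26] -170:[31, 34, 32] -165:[20, 26, 21] -160:[22, 22, 23] -155:[27, 32, 30] -150:[28, 23, 24] -145:[42, 36, 36] -140:[51, 44, 42] -135:[45, 41, 35] -130:[45, 45, 35] -125:[48, 47, 41] -120:[82, 81, 79] -115:[102, 95, 91] -110:[131, 125, 120] -105:[70, 66, 64] -100:[69, 68, 64]  -95:[176, 166, 162]  -90:[177, 170, 162]  -85:[176, 172, 161]  -80:[179, 172, 165]  -75:[176, 167, 160]  -70:[175, 170, 163]  -65:[175, 167, 161]
[([271, 125, 29, 38, 557], [289.8, 137.3]), ([243, 153, 21, 24, 269], [253.8, 163.4]), ([215, 155, 85, 45, 1532], [264.8, 179.6]), ([215, 177, 35, 23, 413], [226.7, 191.6])]
```

Emit:
{"op": "carry_out", "data": {"grip": [0,0,0,0,0], "travel": [[-0.015,0.1,0],[-0.015,0.1,0],[-0.015,0.1,0],[-0.015,0.1,0],[-0.015,0.1,0]], "turn": [0,0,0,0,0]}}

```text
time: 21.3
tcp_pos: [0.6232, -0.1135, 0.0155]
tool_rot: [0.652, 0.759, -0.001, 0.001]
ft_force: [-0.1, -8.0, -1.6]
gripper_width: -0.0
finger_force: 3.8
```

Emit:
{"op": "carry_out", "data": {"grip": [0,0], "travel": [[-0.01,0.08,0],[-0.01,0.08,0]], "turn": [0,0]}}

```text
time: 21.5
tcp_pos: [0.6222, -0.1071, 0.0155]
tool_rot: [0.652, 0.759, -0.001, 0.001]
ft_force: [0.3, -7.1, 1.0]
gripper_width: -0.0003
finger_force: 3.9
```

```bash
python3 - <<'E'
from h import *
w=shot("wrist","w17.png");print(state()["tcp_pos"],state()["ft_force"])
prof("wrist",w,(0.05,),.018,-.13,-.06,.004)
E
```

```text
[ 0.62214633 -0.10659202  0.01548548] [-1.07892371 -6.5077946  -0.38273892]
wrist 0.05 0.018 -130:[46, 44, 41] -126:[49, 44, 42] -122:[49, 45, 42] -118:[53, 46, 44] -114:[48, 45, 42] -110:[51, 47, 44] -106:[50, 47, 41] -102:[51, 46, 45]  -98:[50, 48, 44]  -94:[52, 49, 47]  -90:[170, 161, 157]  -86:[182, 172, 165]  -82:[178, 168, 160]  -78:[177, 168, 161]  -74:[178, 169, 161]  -70:[182, 175, 166]  -66:[176, 172, 164]  -62:[175, 172, 164]
```

Emit:
{"op": "carry_out", "data": {"grip": [0,0], "travel": [[-0.006,0.04,0],[-0.006,0.04,0]], "turn": [0,0]}}

```text
time: 21.75
tcp_pos: [0.622, -0.1053, 0.0156]
tool_rot: [0.652, 0.758, -0.002, 0.002]
ft_force: [-0.4, -17.3, -2.4]
gripper_width: -0.0002
finger_force: 7.9
```

Emit:
{"op": "carry_out", "data": {"grip": [0], "travel": [[-0.006,0.04,0]], "turn": [0]}}

```text
time: 21.85
tcp_pos: [0.6219, -0.1046, 0.0156]
tool_rot: [0.652, 0.758, -0.002, 0.002]
ft_force: [-0.3, -22.0, -3.7]
gripper_width: 0.0001
finger_force: 11.3
```

Emit:
{"op": "carry_out", "data": {"grip": [0], "travel": [[-0.006,0.04,0]], "turn": [0]}}

```text
time: 21.95
tcp_pos: [0.6219, -0.1046, 0.0157]
tool_rot: [0.652, 0.758, -0.003, 0.003]
ft_force: [0.4, -28.5, -5.1]
gripper_width: 0.0002
finger_force: 14.4
```

The force is climbing with no more travel, so the row is closed. I'll hold briefly, retreat and check.

Emit:
{"op": "carry_out", "data": {"grip": [0,0,0,0,0,0,0,0], "travel": [[0,0,0],[0,0,0],[0.03,-0.2,0],[0.08,-0.5,0],[0.12,-0.8,0],[0.12,-0.8,0],[0.12,-0.8,0.5],[0,-0.5,0.8]], "turn": [0,0,0,0,0,0,0,0]}}

```text
time: 22.75
tcp_pos: [0.6391, -0.2457, 0.0655]
tool_rot: [0.652, 0.759, -0.0, -0.002]
ft_force: [1.0, -0.1, -0.2]
gripper_width: 0.0002
finger_force: 0.0
```

Emit:
{"op": "carry_out", "data": {"grip": [0,0,0,0,0,0,0,0], "travel": [[0,0,0.9],[0,0,0.9],[0,0,0.9],[0,0,0.9],[0,-0.9,0.5],[0,-0.9,0],[0,-0.9,0],[0,0,0]], "turn": [0,0,0,0,0,0,0,0]}}

```text
time: 23.55
tcp_pos: [0.6391, -0.3565, 0.2297]
tool_rot: [0.653, 0.758, -0.0, -0.0]
ft_force: [-0.7, -0.5, -0.6]
gripper_width: -0.0002
finger_force: 0.0
```

```bash
python3 m.py 18; python3 - <<'E'
from h import *
s=cv2.imread("pics/s18.png")[:,:,::-1]
prof("scene",s,(0.05,),.018,-.13,-.06,.004)
E
```

```text
23.55 [ 0.63905532 -0.35651987  0.22971899]
rack x 0.0018 y 0.1647 z 0.2167 e 0.0001 [54. 13.] 638 [54.4 12.2] 618
rack x 0.0007 y 0.1095 z 0.2167 e 0.0008 [54.  16.6] 824 [54.4 15.4] 769
scene 0.05 0.018 -130:[79, 73, 62] -126:[82, 75, 66] -122:[75, 68, 57] -118:[78, 71, 61] -114:[80, 74, 63] -110:[74, 67, 56] -106:[74, 68, 57] -102:[85, 81, 70]  -98:[77, 72, 60]  -94:[77, 72, 62]  -90:[90, 85, 76]  -86:[106, 102, 94]  -82:[132, 129, 122]  -78:[135, 131, 125]  -74:[135, 131, 125]  -70:[134, 130, 124]  -66:[136, 133, 126]  -62:[136, 132, 126]
```

```bash
python3 - <<'E'
from m import *
c=get_calibration("scene")
for p in pages(cv2.imread("pics/s18.png")[:,:,::-1]):
    if 450<p[2]<900 and 180<p[0][0]<275:
        d=onz(c,*p[0],.2168)-rk(0,0,.2168);print("x %.4f y %.4f"%(d[0]*np.cos(.153)+d[1]*np.sin(.153),-d[0]*np.sin(.153)+d[1]*np.cos(.153)),np.round(p[1],1))
E
```

```text
x 0.0018 y 0.1647 [54.4 12.2]
x 0.0011 y 0.1094 [54.4 15.4]
x -0.0001 y 0.0539 [53.6 11.9]
```

The three binders are at y 0.165, 0.109 and 0.054 (spacing 55/55 mm, as expected when closed), centred and upright, and the robot is clear.

```bash
python3 -c "
from station import *
print(job_done())"
```

```text
the job is handed in; nothing more can be done
None
```

I pushed the slumped binder upright and let go of it, then pushed the sliding end in by its tab until the row closed up. Before handing in, I measured the three binders upright, centred and spaced as a closed row should be, with the arm clear; the verdict was not shown.

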